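Set the serving hatch open on its stay

TASK

The serving hatch in the counter screen is shut, held by its flat brass stay with the last hole (the one nearest the knob) over the pin. Lift the stay off the pin and let go of it clear of the pin, swing the hatch about 50 degrees inwards without holding the stay, then take the stay again and drop its third hole from the knob fully down over the pin so that the hatch is held open there. Leave the other things on the counter where they stand.

Things in the scene. Friction and masses are not known exactly. Their poses are not given: they have to be found in the camera images.
- hinge (a point): The hatch is a clear side-hung leaf 250 mm wide and 230 mm high in a clear counter screen with 20 mm dark metal rails (tops 230 mm above the counter). This point lies on the leaf's upright hinge axis, at the height of the rail tops. Its x axis points outwards to the customers, its y axis runs along the screen from the hinge towards the free edge of the shut leaf, z is up; it is fixed. The fixed light with the pin lies on its -y side. The rails span x = 2 to 22 mm.
- leaf (a joint): opening of the hatch leaf in rad: 0 shut, grows as its free edge swings inwards (anticlockwise from above) about the hinge axis, up to 1.3. Stiff hinge: it stays where it is left; about 0.6 N m moves it (3 N at the pull handle). With the third hole on the pin it reads 0.88.
- handle (a point): the leaf's upright pull handle, a round brass bar 12 mm thick on the inner face, 205 mm from the hinge axis, its line 36 mm inside the leaf's face (34 mm inside the hinge axis). The bar ends 246 mm above the counter and is free above and on both sides; this point is on the bar, 215 mm above the counter; a bracket arm joins it to the leaf at that height. Axes turn with the leaf: x outwards, y towards the free edge, z up.
- pin (a point): the fixed upright brass pin, 8 mm thick with a tapered tip, on a tab at the top of the fixed light's rail. At x = -30, y = -145 mm from the hinge point in the hinge point's axes. This point lies on the pin's axis, 240.5 mm above the counter, at the mid-thickness of a stay that is fully down; the pin's tip is 15.5 mm higher.
- swivel (a joint): turn of the stay about its upright pivot on the leaf, in rad, relative to the leaf: 0 when it lies parallel with the leaf pointing past the hinge, grows as the knob swings inwards (clockwise from above), -1.2 to 1.8. Light friction holds it where it is left. The pivot is on the leaf at x = -30, y = +115 mm from the hinge point (in axes that turn with the leaf), 240.5 mm above the counter.
- stay (a joint): tilt of the stay in rad: 0 level and fully down, grows as its knob end is lifted about the pivot, up to 1.0. It falls back under its own weight and its pivot bracket keeps it from dropping below level, also when it is off the pin.
- knob (a point): the turned brass knob standing on the free end of the stay, the place to take it: barrel 20 mm across, from 10 to 40 mm above the stay's top face; this point is at its axis, 28.5 mm above the stay's mid-thickness and 290 mm from the pivot. The stay is a flat brass bar 22 mm wide, 5 mm thick, ending 12 mm beyond the knob's axis, 0.2 kg. Axes of the stay: x from the pivot towards the knob, z up.
- hole1 (a point): centre of the stay's first hole from the knob (11 mm across, 260 mm from the pivot), at mid-thickness; over the pin at the start
- hole2 (a point): centre of the second hole from the knob (11 mm, 235 mm from the pivot), at mid-thickness
- hole3 (a point): centre of the third hole from the knob (11 mm, 210 mm from the pivot), at mid-thickness: the one to put over the pin
- hole4 (a point): centre of the fourth hole from the knob (11 mm, 185 mm from the pivot), at mid-thickness
- pot: bystander: round steel pot 102 mm across and 122 mm high with a scoop handle standing in it up to 155 mm, origin under its centre
- bottle: bystander: white squeeze bottle 60 mm across and 165 mm high, origin under its centre
- napkins: bystander: steel napkin holder 110 x 130 mm and 114 mm high, origin under its centre

How it is judged:
On the way, in this order (a step that is already met when the one before it is completed fails the run):
1. the stay is off the pin, let go and down again clear of it, with the hatch still shut (horizontal distance between hole1 and pin above 0.012 m and value of joint stay below 0.04 rad and value of joint leaf below 0.12 rad and contact force between the fingers and stay below 0.3 N), for 0.2 s.
2. the hatch is swung inwards by 35 degrees or more with the stay not held (value of joint leaf above 0.61 rad and contact force between the fingers and stay below 0.3 N), for 0.2 s.
At the end, for the whole second after the job is handed in: the third hole from the knob is over the pin (hole and pin axes within 4 mm), the stay is level and fully down (tilt under 0.025 rad), so that the hatch stands open on it, and the robot has let go (horizontal distance between hole3 and pin below 0.004 m and distance between hole3 and pin below 0.006 m and value of joint stay below 0.025 rad); the robot touches nothing.
It fails at once if the stay is held while the hatch is between 8 and 32 degrees open (the hatch must not be swung by its stay) (contact force between the fingers and stay above 1 N and value of joint leaf between 0.14 and 0.56 rad).
It fails at once if the pot, the bottle or the napkin holder is pushed by more than 40 mm or knocked over (distance of any of pot, bottle, napkins from where it was at the start of the episode above 0.04 m or angle between any of pot, bottle, napkins's own z axis and vertical above 0.5 rad).
It also fails if it takes over 72 s, if anything falls off the work surface, if the arm or the gripper's body presses on something with over 40 N, if the wrist force passes 120 N, or if a joint passes its speed limit or range.

ROBOT

A 7-joint arm with a two-finger parallel gripper is mounted at the origin on the work surface. World frame = base frame: x ahead of the robot, y to its left, z up, the work surface at z = 0. Lengths are in m, angles in rad, forces in N, time in s.
With the tool pointing down it reaches from about 0.4 to 0.925 m from the base axis. Payload 5.6 kg.
Tool frame: the origin (TCP) lies between the finger pads; the fingertips stand 22 mm ahead of it and the grasp point (between the pads) lies 3 mm ahead of it (finger_overhang is the distance from the TCP to the fingertips, in m); y points along the fingers, z is the direction in which the jaws open and shut, and the axes are right-handed (so a half turn about y gives the same grasp; the last joint's range is limited). The gripper opens to 85 mm and grips with 20 to 120 N. Pads are 22 mm wide; open, the fingers measure 114 mm over their backs; the gripper's body (76 mm by 85 mm) begins 54 mm behind the grasp point. The pads swing forward as they close: fully open they stand 13 mm farther back than shut.
Start: joints at [1.265, 0.468, -0.012, 1.603, 0.006, 1.071, -0.056], TCP at [0.169, -0.628, 0.253] pointing down, gripper open.
Joint ranges: [-2.53, 2.53], [-0.31, 2.02], [-1.57, 1.55], [0.28, 2.44], [-1.29, 4.43], [0.15, 1.84], [-2.92, 2.92]. Speed limits (rad/s): [2.57, 2.57, 3.14, 3.14, 3.14, 3.14, 3.14].

INTERFACE

Orientations are given as a rotation vector (axis times angle).
In Python, from plant import read_state, grab_frame, camera_model, close_job, finger_overhang gives the robot as it stands. The module is installed in compiled form; this text tells all that it offers.
- The arm moves only by the shell command python3 -m creep 'ROWS' [OPENING] [FORCE]. ROWS is JSON, one flat list of numbers, 6 for each row, row after row: the shift along the tool's x, y, z in mm, then the turn, a rotation vector about the tool's x, y, z in rad. In form: [tx, ty, tz, rx, ry, rz, tx, ty, tz, rx, ry, rz, ...]. A call has 1 to 12 rows; each row is the pose to reach, as a shift and turn from the pose commanded when the call began, along the tool's axes at that moment; what a row does not reach only later rows make up. A row lasts 1/12 s, in which the tool goes at most 41.7 mm and 7.16 degrees, less where a joint would pass 70% of its speed; a pose out of reach is approached as far as the arm can. A call with a gripper value outside its range is refused whole. OPENING is the closure, from 0 (fully open) to 1 (shut), set as the call begins (- or left out, the last holds). The fingers move at their own pace and stop on an object; FORCE is the grip in N (left out, the last holds). Time passes only in rows, so rows that repeat a pose let the fingers close. It gives the time, the measured TCP pose, the force and the opening at its end, in the units of the state.
- read_state(): the state, without advancing time (a new reading comes with each control period).
- grab_frame(name): name is "scene" or "top"; returns the picture (384x512x3 uint8, red, green, blue); there is no depth.
- camera_model(name): a dict with "K" (3x3 intrinsics, pixels), "k1" (the pictures are not rectified: a ray, as slopes to the right and down, at radius r is drawn at 1 + k1 r^2 times it, then the intrinsics apply), "R" (3x3) and "t" (3): a world point X has camera coordinates R X + t. Camera axes: x right, y down, z forward; pixel columns grow to the right and rows downward; lengths in m; the calibration is good to about 2 mm. A picture is of the moment at which its call begins. camera_model takes no time and is no camera call.
- close_job(): hands the job in, once; it reports no verdict.
The state is a dict: "time_s": time; "joint_positions": joint angles; "joint_vel": joint speeds; "effort": joint torques, N m; "tool_pos": TCP position; "tcp_rot": TCP orientation; "wrist_force": force on the tool from outside, world axes, zero at the start; "moment": the same for the moment, N m; "finger_gap": finger opening in m.
Only numpy, scipy, OpenCV 4.12 (cv2) and the standard library are available. Lean on these libraries where they do the work, as an engineer would, in place of code of your own. Each camera call takes 0.05 s, during which the arm holds its last target.

## Working session

There is one attempt and no reset: what is moved stays moved. The work goes in short steps, Python scripts to look and compute and a shell command to move; the robot and the scene stay as the last step left them, time stands still between calls to the robot, and variables do not carry over. Pictures are saved under pics/ and viewed, and the job is handed in when it is done.

```bash
mkdir -p pics; python3 - <<'E'
from plant import *
import cv2
print(read_state()); print(finger_overhang)
for n in("scene","top"):
    im=grab_frame(n); cv2.imwrite(f"pics/{n}0.png",im[:,:,::-1]); print(camera_model(n))
E
```

```text
{'time_s': 0.0, 'joint_positions': array([ 1.26500538,  0.46832708, -0.01162117,  1.60366009,  0.00603207,
        1.07145788, -0.05631441]), 'joint_vel': array([ 5.62175748e-04, -8.56258175e-04,  6.21432705e-05,  1.11959699e-03,
        4.96513908e-05, -1.17276180e-04, -2.16863083e-04]), 'effort': array([ 1.31508214e-04, -5.32389843e+01,  2.15800077e-02, -2.51299846e+01,
        1.13970693e-02,  7.73990614e-03, -1.50575335e-05]), 'tool_pos': array([ 0.16864903, -0.62716879,  0.25235575]), 'tcp_rot': array([-0.27541884,  2.08322463, -2.07949304]), 'wrist_force': array([-0.75830628, -0.3325478 , -0.12732688]), 'moment': array([ 0.05095755, -0.02415911,  0.01048479]), 'finger_gap': 0.085769673138462}
0.022
{'K': array([[411.1675638 ,   0.        , 251.7019493 ],
       [  0.        , 411.1675638 , 188.52605346],
       [  0.        ,   0.        ,   1.        ]]), 'k1': -0.13965169523832338, 'R': array([[-7.32788851e-02,  9.97311086e-01, -8.95556599e-04],
       [ 6.85297544e-01,  4.97008008e-02, -7.26565280e-01],
       [-7.24567099e-01, -5.38556165e-02, -6.87096857e-01]]), 't': array([ 6.86620204e-04, -2.43287050e-01,  1.80705974e+00])}
{'K': array([[443.51230604,   0.        , 249.28118432],
       [  0.        , 443.51230604, 192.05795417],
       [  0.        ,   0.        ,   1.        ]]), 'k1': 0.03862394160839108, 'R': array([[ 2.65518874e-02, -9.99643839e-01,  2.68197280e-03],
       [-9.95012136e-01, -2.66867408e-02, -9.61179902e-02],
       [ 9.61553298e-02, -1.16481427e-04, -9.95366334e-01]]), 't': array([0.00632555, 0.58247142, 1.61178949])}
```

View pics/scene0.png

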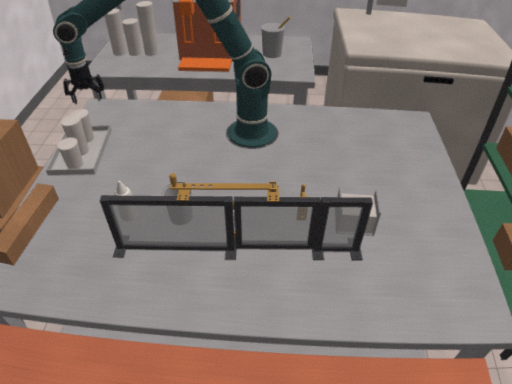

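View pics/top0.png

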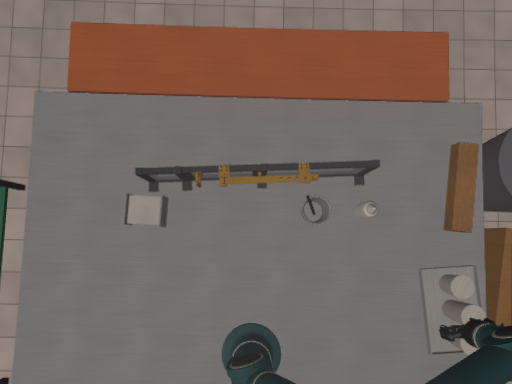

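```bash
python3 - <<'E'
import cv2
a=cv2.imread("pics/top0.png"); cv2.imwrite("pics/top0z.png",cv2.resize(a[60:220,120:320],None,fx=4,fy=3.75,interpolation=cv2.INTER_CUBIC)[:600])
a=cv2.imread("pics/scene0.png"); cv2.imwrite("pics/scene0z.png",cv2.resize(a[120:270,150:350],None,fx=4,fy=4,interpolation=cv2.INTER_CUBIC))
E
```

```text
(no output)
```

View pics/top0z.png

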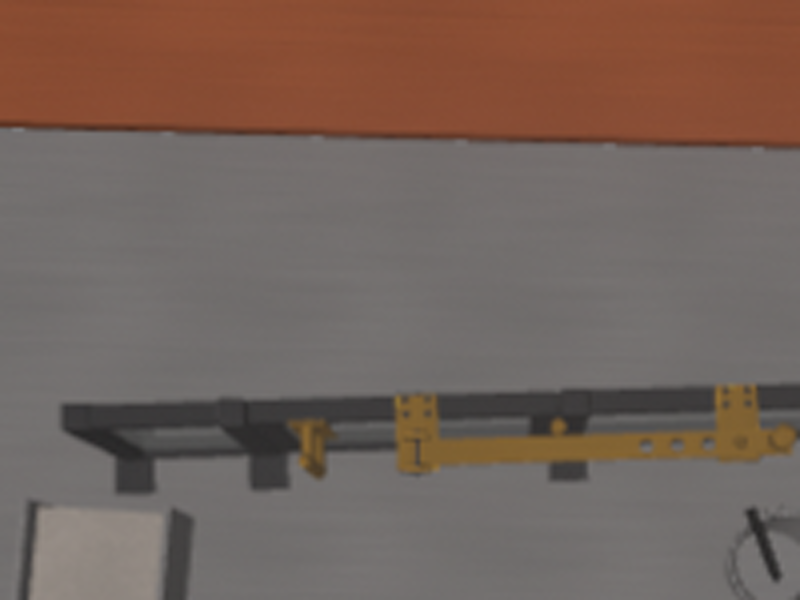

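View pics/scene0z.png

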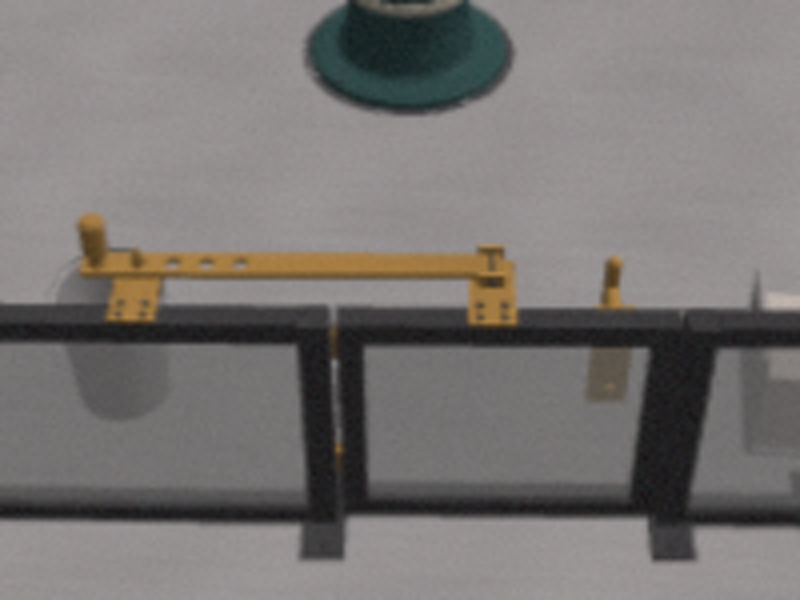

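The pictures show the screen running along world y, with the stay on the robot's side of it. In the top view the knob is at about (315,177), the holes at about (281–297,179) and the handle at about (198,178). In the scene view the knob is at about (173,180). I'll zoom in to get finer positions.

```bash
cat > h.py <<'E'
import numpy as np, cv2
from plant import *
def ray(n,u,v):
    c=camera_model(n);K=c["K"];R=np.array(c["R"]);t=np.array(c["t"])
    d=np.array([(u-K[0,2])/K[0,0],(v-K[1,2])/K[1,1]])
    rd=np.linalg.norm(d);r=rd
    for _ in range(30): r=rd/(1+c["k1"]*r*r)
    d=d*(r/rd if rd>0 else 1)
    o=-R.T@t; w=R.T@np.array([d[0],d[1],1]); return o,w/np.linalg.norm(w)
def onz(n,u,v,z):
    o,w=ray(n,u,v); return o+w*(z-o[2])/w[2]
def tri(a,b):
    (o1,w1),(o2,w2)=ray("scene",*a),ray("top",*b)
    A=np.stack([w1,-w2],1); s=np.linalg.lstsq(A,o2-o1,rcond=None)[0]
    p,q=o1+w1*s[0],o2+w2*s[1]; return (p+q)/2,np.linalg.norm(p-q)
def proj(n,X):
    c=camera_model(n);p=np.array(c["R"])@X+c["t"];d=p[:2]/p[2];d=d*(1+c["k1"]*(d@d));return d*c["K"][0,0]+c["K"][:2,2]
def brass(im): 
    h=cv2.cvtColor(im,cv2.COLOR_RGB2HSV); return cv2.inRange(h,(12,110,60),(28,255,255))
E
python3 - <<'E'
import cv2
a=cv2.imread("pics/top0.png")
def s(n,a,x0,y0,w,h,f): cv2.imwrite(n,cv2.resize(a[y0:y0+h,x0:x0+w],None,fx=f,fy=f,interpolation=cv2.INTER_CUBIC))
A=a[155:200,190:265];
s("pics/t0a.png",a,190,160,80,35,10); s("pics/t0b.png",a,250,160,80,35,10)
b=cv2.imread("pics/scene0.png"); s("pics/s0a.png",b,165,168,80,40,10); s("pics/s0b.png",b,240,168,80,40,10)
i=[cv2.imread(f"pics/{k}.png") for k in("t0a","s0a")];import numpy as np
cv2.imwrite("pics/c0.png",np.vstack([cv2.imread("pics/t0b.png")[:250],cv2.imread("pics/s0a.png")[:350]]))
cv2.imwrite("pics/d0.png",np.vstack([cv2.imread("pics/t0a.png")[:250],cv2.imread("pics/s0b.png")[:350]]))
E
```

```text
(no output)
```

View pics/c0.png

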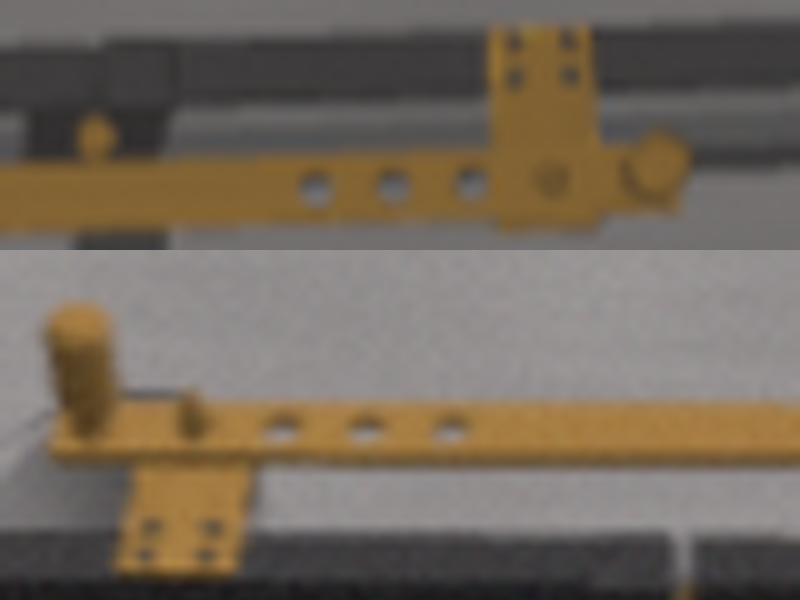

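View pics/d0.png

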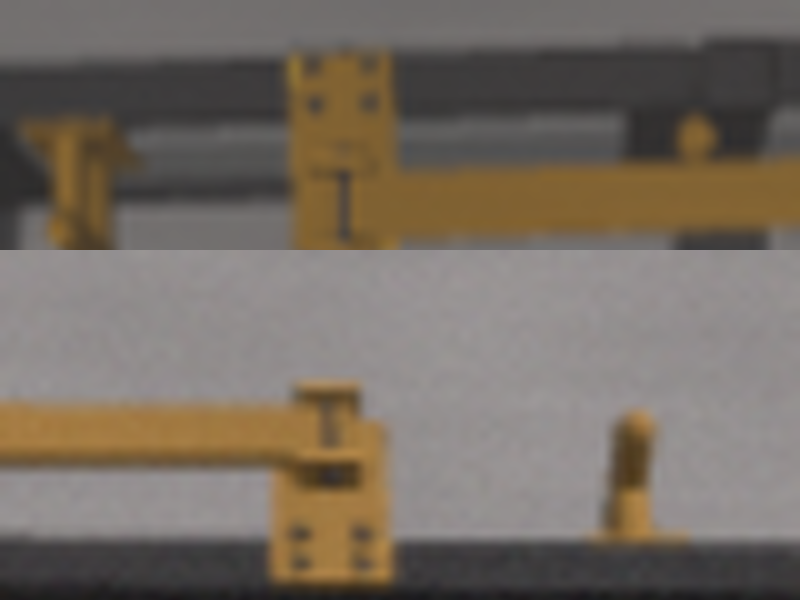

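```bash
python3 - <<'E'
from h import *
np.set_printoptions(precision=4,suppress=True)
for n in("scene","top"):
    c=camera_model(n); print(n,-np.array(c["R"]).T@c["t"])
P={"hole2":((192.85,185.35),(296.65,177.75)),"hole3":((201.15,185.35),(288.85,178.15)),"hole4":((209.75,185.35),(281.05,178.25)),
"pintip":((183.55,182.2),(304.75,177.35)),"knobtop":((172.6,174.6),(315.55,175.55))}
for k,(a,b) in P.items(): print(k,*tri(a,b), onz("top",*b,0.243),onz("scene",*a,0.243))
for v in(172.5,184): print("handle",onz("top",198.3,v,.246))
print("handle s",onz("scene",303,185,.246))
print(tri((303.0,185.0),(198.3,172.5)),tri((303.0,185.0),(198.3,184)))
E
cat > x.py <<'E'
E
python3 - <<'E'
import cv2
a=cv2.imread("pics/top0.png");b=cv2.imread("pics/scene0.png")
cv2.imwrite("pics/h0.png",cv2.resize(a[165:195,185:215],None,fx=16,fy=16,interpolation=cv2.INTER_CUBIC))
E
```

```text
scene [1.4761 0.1087 1.0649]
top [0.4244 0.0221 1.6603]
hole2 [ 0.6113 -0.1288  0.2457] 0.0004597375705192249 [ 0.6117 -0.1293  0.243 ] [ 0.6084 -0.1294  0.243 ]
hole3 [ 0.6094 -0.1041  0.2456] 0.00018833276689224604 [ 0.6097 -0.1043  0.243 ] [ 0.6066 -0.1049  0.243 ]
hole4 [ 0.6083 -0.0789  0.2463] 9.238350310381501e-05 [ 0.6087 -0.0792  0.243 ] [ 0.6048 -0.0796  0.243 ]
pintip [ 0.6119 -0.1543  0.2571] 0.0013165304567749562 [ 0.6137 -0.1554  0.243 ] [ 0.5968 -0.1596  0.243 ]
knobtop [ 0.6143 -0.1833  0.2871] 0.00033255726961546985 [ 0.6204 -0.19    0.243 ] [ 0.5654 -0.1996  0.243 ]
handle [0.6198 0.1874 0.246 ]
handle [0.5826 0.186  0.246 ]
handle s [0.5867 0.1934 0.246 ]
(array([0.6161, 0.1875, 0.2727]), np.float64(0.006338585187293292)) (array([0.583 , 0.1901, 0.2422]), np.float64(0.007313404201387596))
```

View pics/h0.png

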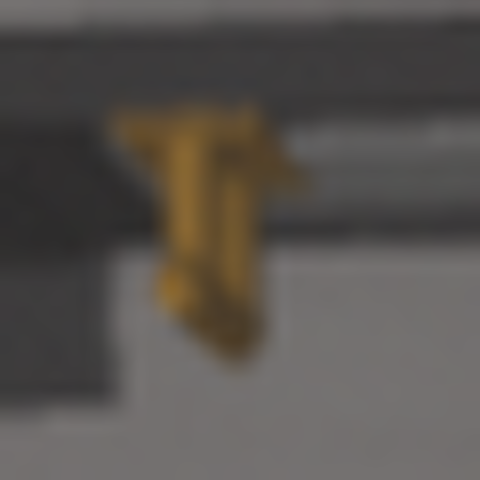

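```bash
cat >> h.py <<'E'
from scipy.spatial.transform import Rotation as Ro
psi=0.06; PIN=np.array([.6125,-.154])
def fr(): 
    u=np.array([-np.sin(psi),np.cos(psi)]);v=np.array([np.cos(psi),np.sin(psi)]);return u,v
def h2w(x,y):
    u,v=fr(); H=PIN+.030*v+.145*u; return H+x*v+y*u
def w2h(p):
    u,v=fr(); H=PIN+.030*v+.145*u; d=np.asarray(p)[:2]-H; return np.array([d@v,d@u])
def pivot(th): c,s=np.cos(th),np.sin(th); return np.array([-.03*c-.115*s,-.03*s+.115*c])
def handle(th): c,s=np.cos(th),np.sin(th); return np.array([-.034*c-.205*s,-.034*s+.205*c])
def stay(th,sw,r): a=th-sw; return pivot(th)+r*np.array([np.sin(a),-np.cos(a)])
def knobw(th,sw,tilt=0,r=.29,h=.0285):
    rr=r*np.cos(tilt)-h*np.sin(tilt); z=.2405+r*np.sin(tilt)+h*np.cos(tilt)
    return np.r_[h2w(*stay(th,sw,rr)),z]
def cur(ref=None):
    s=read_state(); return np.array(s["tool_pos"]),Ro.from_rotvec(s["tcp_rot"])
def Rdown(jawdir,tiltvec=None):
    """tool y down, tool z along jawdir (world angle, rad)"""
    z=np.array([np.cos(jawdir),np.sin(jawdir),0]);y=np.array([0,0,-1.]);x=np.cross(y,z)
    return Ro.from_matrix(np.stack([x,y,z],1))
def row(p0,R0,p,R):
    t=R0.inv().apply(np.asarray(p)-p0)*1000; r=(R0.inv()*R).as_rotvec()
    return np.r_[t.round(1),r.round(3)]
E
python3 - <<'E'
from h import *
np.set_printoptions(precision=4,suppress=True)
p,R=cur(); print(R.as_matrix())
for th in(0,.6,.8,.88,.95): 
    q=pivot(th); print(th,"req swivel",th-np.arctan2(-.03-q[0],q[1]+.145), "dist",np.hypot(-.03-q[0],q[1]+.145))
K=knobw(0,0);print("knob",K)
# jaw across the stay: jaw dir = v (psi) or psi+pi
for a in(psi,psi+np.pi):
    Rt=Rdown(a); print(a,row(p,R,[K[0],K[1],.38],Rt),row(p,R,[p[0],p[1],.38],Rt))
E
```

```text
[[-0.9657 -0.0005  0.2597]
 [-0.2597  0.0016 -0.9657]
 [ 0.0001 -1.     -0.0017]]
0 req swivel 0.0 dist 0.26
0.6 req swivel 0.33841752918824125 dist 0.2308265930637928
0.8 req swivel 0.45400559593168743 dist 0.2164262961422907
0.88 req swivel 0.5008663542382248 dist 0.21006806537082517
0.95 req swivel 0.5422281847557573 dist 0.2042371650749963
knob [ 0.6143 -0.1839  0.269 ]
0.06 [-545.4   -127.1   -312.5      0.001   -1.368   -0.001] [   0.    -127.6     -0.2      0.001   -1.368   -0.001]
3.201592653589793 [-545.4   -127.1   -312.5      0.001    1.774    0.002] [   0.    -127.6     -0.2      0.001    1.774    0.002]
```

```bash
python3 -m creep '[0,-40,0,0,0,0, 0,-80,0,0,0,0, -20,-110,-10,0,-0.06,0, -55,-127,-30,0,-0.14,0, -90,-127,-50,0,-0.22,0, -125,-127,-70,0,-0.3,0, -160,-127,-91,0,-0.38,0, -195,-127,-111,0,-0.46,0, -230,-127,-131,0,-0.55,0, -265,-127,-151,0,-0.64,0, -300,-127,-171,0,-0.73,0, -335,-127,-191,0,-0.82,0]' 0 40; python3 - <<'E'
from h import *
p,R=cur(); K=knobw(0,0); Rt=Rdown(psi); print(row(p,R,[K[0],K[1],.38],Rt),p)
E
```

```text
time_s: 1.1
tool_pos: [0.4436, -0.3545, 0.3801]
tcp_rot: [-0.941, 1.556, -1.556]
wrist_force: [1.4, -0.0, -0.2]
finger_gap: 0.0853
[-230.4      0.      71.8      0.      -0.544    0.   ] [ 0.4435624  -0.35454286  0.38010683]
```

```bash
python3 -m creep '[-35,0,11,0,-0.08,0, -70,0,22,0,-0.16,0, -105,0,33,0,-0.24,0, -140,0,44,0,-0.32,0, -175,0,55,0,-0.42,0, -205,0,64,0,-0.5,0, -230,0,72,0,-0.544,0, -230,0,72,0,-0.544,0, -230,0,72,0,-0.544,0]'; python3 - <<'E'
from h import *
p,R=cur(); K=knobw(0,0); Rt=Rdown(psi); print(row(p,R,[K[0],K[1],.274],Rt),p,read_state()["wrist_force"])
for n in("scene","top"):cv2.imwrite(f"pics/{n}1.png",grab_frame(n)[:,:,::-1])
a=cv2.imread("pics/scene1.png")[80:230,100:300];b=cv2.imread("pics/top1.png")[130:230,230:360]
cv2.imwrite("pics/m1.png",np.hstack([cv2.resize(a,(400,300),interpolation=2),cv2.resize(b,(390,300),interpolation=2)]))
E
```

```text
time_s: 1.85
tool_pos: [0.6147, -0.185, 0.3793]
tcp_rot: [-1.237, 1.167, -1.164]
wrist_force: [0.1, 0.0, -0.1]
finger_gap: 0.0856
[-1.000e+00  1.053e+02 -2.000e-01  1.000e-03 -1.000e-03 -1.000e-03] [ 0.61474027 -0.18501164  0.37931043] [ 0.07110519  0.03642083 -0.12357831]
```

View pics/m1.png

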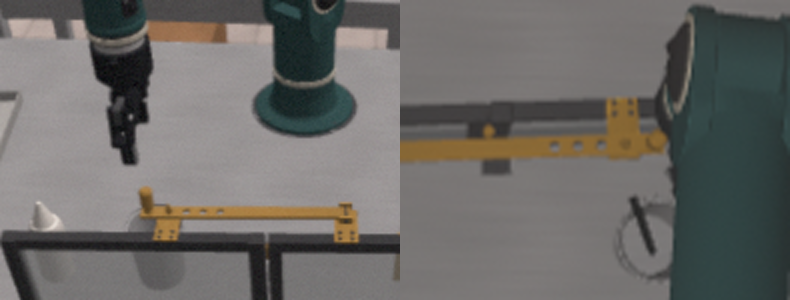

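In the scene view the open gripper is above the knob, which the left panel shows at (147,197). The left panel also shows the stay lying level. Next I lower the gripper and close it on the knob.

```bash
python3 -m creep '[-1,20,0,0,0,0, -1,45,0,0,0,0, -1,70,0,0,0,0, -1,90,0,0,0,0, -1,105,0,0,0,0, -1,105,0,0,0,0, -1,105,0,0,0,0]'; python3 -m creep '[0,0,0,0,0,0,0,0,0,0,0,0,0,0,0,0,0,0,0,0,0,0,0,0,0,0,0,0,0,0,0,0,0,0,0,0,0,0,0,0,0,0]' 1 30;python3 -m creep '[0,0,0,0,0,0,0,0,0,0,0,0,0,0,0,0,0,0,0,0,0,0,0,0]'; python3 - <<'E'
from h import *
im=[grab_frame(n)[:,:,::-1] for n in("scene","top")]
a=im[0][120:220,130:260];b=im[1][130:230,230:360]
cv2.imwrite("pics/m2.png",np.hstack([cv2.resize(a,(390,300),interpolation=2),cv2.resize(b,(390,300),interpolation=2)]))
E
```

```text
time_s: 2.53
tool_pos: [0.6132, -0.1874, 0.275]
tcp_rot: [-1.235, 1.171, -1.169]
wrist_force: [0.4, -0.8, -0.6]
finger_gap: 0.0855
time_s: 3.12
tool_pos: [0.6142, -0.1859, 0.2755]
tcp_rot: [-1.235, 1.168, -1.168]
wrist_force: [-0.5, -1.1, -0.1]
finger_gap: 0.0188
time_s: 3.45
tool_pos: [0.6141, -0.1859, 0.2753]
tcp_rot: [-1.235, 1.168, -1.168]
wrist_force: [-0.6, -0.5, 0.4]
finger_gap: 0.0187
```

View pics/m2.png

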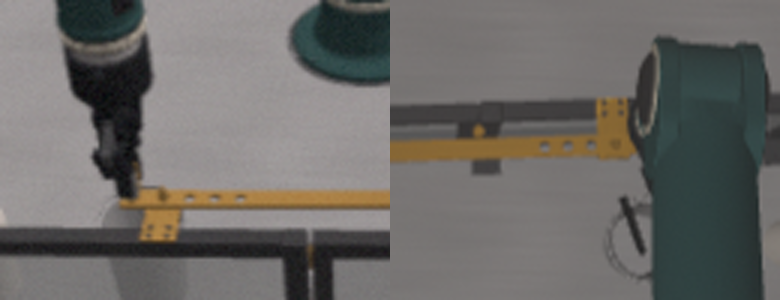

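The picture shows the fingers closed on the knob, with the gap reading 18.7 mm. Next I work out the arc to lift the stay and swivel it inwards.

```bash
cat >> h.py <<'E'
def arc(p0,R0,th,sw0,steps):
    """rigid rows for (dtilt, dswivel) about the stay pivot at leaf th, current swivel sw0"""
    P=np.r_[h2w(*pivot(th)),.2405]; a=th-sw0; u,v=fr()
    d=np.r_[np.sin(a)*v-np.cos(a)*u,0]; ax=np.cross(d,[0,0,1.])
    for t,s in steps:
        Q=Ro.from_rotvec([0,0,-s])*Ro.from_rotvec(ax*t)
        print((t,s),list(map(float,row(p0,R0,P+Q.apply(p0-P),Q*R0))))
E
python3 - <<'E'
from h import *
p,R=cur()
arc(p,R,0,0,[(.05,0),(.1,0),(.14,0)]+[(.14,s) for s in(.05,.1,.15,.2,.25,.3,.35,.4,.45,.5,.55,.6,.65)]+[(0.01,.65)])
E
```

```text
(0.05, 0) [-2.1, -14.6, -0.0, 0.0, -0.0, -0.05]
(0.1, 0) [-4.9, -29.0, -0.0, 0.0, -0.0, -0.1]
(0.14, 0) [-7.7, -40.4, -0.0, 0.001, -0.0, -0.14]
(0.14, 0.05) [-8.0, -40.4, -14.2, -0.003, 0.05, -0.14]
(0.14, 0.1) [-9.0, -40.4, -28.4, -0.006, 0.1, -0.14]
(0.14, 0.15) [-10.8, -40.4, -42.5, -0.01, 0.15, -0.14]
(0.14, 0.2) [-13.2, -40.4, -56.5, -0.013, 0.2, -0.14]
(0.14, 0.25) [-16.3, -40.4, -70.4, -0.017, 0.25, -0.139]
(0.14, 0.3) [-20.1, -40.4, -84.1, -0.02, 0.3, -0.139]
(0.14, 0.35) [-24.6, -40.4, -97.6, -0.024, 0.349, -0.139]
(0.14, 0.4) [-29.8, -40.4, -110.8, -0.027, 0.399, -0.138]
(0.14, 0.45) [-35.6, -40.4, -123.8, -0.031, 0.449, -0.138]
(0.14, 0.5) [-42.1, -40.4, -136.4, -0.035, 0.499, -0.137]
(0.14, 0.55) [-49.2, -40.4, -148.8, -0.038, 0.549, -0.137]
(0.14, 0.6) [-56.9, -40.4, -160.7, -0.042, 0.599, -0.136]
(0.14, 0.65) [-65.1, -40.4, -172.3, -0.045, 0.649, -0.135]
(0.01, 0.65) [-59.3, -2.9, -176.7, -0.003, 0.65, -0.01]
```

```bash
python3 -m creep '[-0.8,-7,0,0,0,-0.025, -2.1,-14.6,0,0,0,-0.05, -3.4,-22,0,0,0,-0.075, -4.9,-29,0,0,0,-0.1, -6.3,-35,0,0,0,-0.12, -7.7,-40.4,0,0,0,-0.14, -7.7,-40.4,0,0,0,-0.14]'; python3 - <<'E'
from h import *
im=[grab_frame(n)[:,:,::-1] for n in("scene","top")]
a=im[0][120:220,130:260];b=im[1][130:230,230:360]
cv2.imwrite("pics/m3.png",np.hstack([cv2.resize(a,(390,300),interpolation=2),cv2.resize(b,(390,300),interpolation=2)]))
p,R=cur()
arc(p,R,0,0,[(0,s) for s in(.05,.1,.15,.2,.25,.3,.35,.4,.45,.5,.55,.6,.65)]+[(-.13,.65)])
E
```

```text
time_s: 4.13
tool_pos: [0.6143, -0.1776, 0.3177]
tcp_rot: [-1.335, 1.09, -1.273]
wrist_force: [0.2, -1.6, -0.6]
finger_gap: 0.0191
(0, 0.05) [-0.3, -0.1, -14.2, -0.007, 0.05, -0.0]
(0, 0.1) [-1.3, -0.2, -28.4, -0.014, 0.099, -0.0]
(0, 0.15) [-3.0, -0.4, -42.5, -0.021, 0.149, -0.0]
(0, 0.2) [-5.4, -0.8, -56.5, -0.028, 0.198, -0.0]
(0, 0.25) [-8.5, -1.2, -70.3, -0.035, 0.248, -0.0]
(0, 0.3) [-12.3, -1.8, -84.0, -0.042, 0.297, -0.0]
(0, 0.35) [-16.7, -2.4, -97.5, -0.049, 0.347, -0.0]
(0, 0.4) [-21.9, -3.1, -110.7, -0.056, 0.396, -0.0]
(0, 0.45) [-27.6, -4.0, -123.7, -0.063, 0.446, -0.0]
(0, 0.5) [-34.0, -4.9, -136.3, -0.07, 0.495, -0.0]
(0, 0.55) [-41.0, -5.9, -148.7, -0.077, 0.545, -0.0]
(0, 0.6) [-48.6, -7.0, -160.6, -0.084, 0.594, -0.0]
(0, 0.65) [-56.8, -8.1, -172.2, -0.091, 0.644, -0.0]
(-0.13, 0.65) [-56.2, 29.8, -176.6, -0.05, 0.649, 0.125]
```

View pics/m3.png

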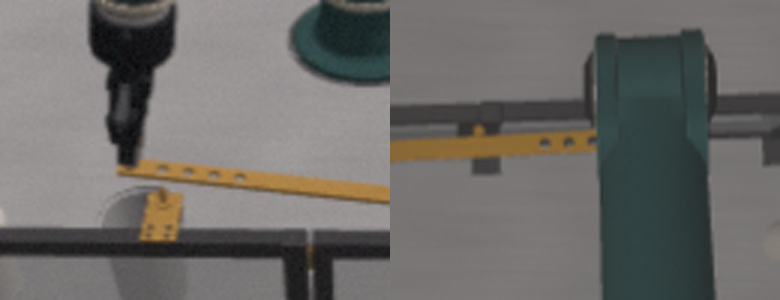

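The picture shows the stay tilted up, with the pin bare below it at about (162,193) in the left panel. Next I swivel it inwards and lower it.

```bash
python3 -m creep '[-0.3,0,-14,-0.007,0.05,0, -1.3,-0.2,-28,-0.014,0.1,0, -3,-0.4,-42.5,-0.021,0.15,0, -5.4,-0.8,-56.5,-0.028,0.198,0, -8.5,-1.2,-70.3,-0.035,0.248,0, -12.3,-1.8,-84,-0.042,0.297,0, -16.7,-2.4,-97.5,-0.049,0.347,0, -22,-3.1,-110.7,-0.056,0.396,0, -27.6,-4,-123.7,-0.063,0.446,0, -34,-5,-136.3,-0.07,0.495,0, -41,-6,-148.7,-0.077,0.545,0, -48.6,-7,-160.6,-0.084,0.594,0]'; python3 - <<'E'
from h import *
p,R=cur()
arc(p,R,0,.6,[(0,.05),(-.05,.05),(-.1,.05),(-.135,.05)])
E
```

```text
time_s: 5.23
tool_pos: [0.4498, -0.1376, 0.3153]
tcp_rot: [-1.03, 1.568, -1.693]
wrist_force: [0.4, 1.4, -0.9]
finger_gap: 0.019
(0, 0.05) [-0.3, -0.0, -14.2, -0.007, 0.05, 0.0]
(-0.05, 0.05) [1.1, 14.6, -14.3, -0.006, 0.05, 0.05]
(-0.1, 0.05) [1.7, 29.3, -14.4, -0.005, 0.05, 0.1]
(-0.135, 0.05) [1.7, 39.6, -14.5, -0.005, 0.05, 0.135]
```

```bash
python3 -m creep '[-0.3,0,-14.2,-0.007,0.05,0, 0.5,7,-14.2,-0.006,0.05,0.025, 1.1,14.6,-14.3,-0.006,0.05,0.05, 1.4,22,-14.3,-0.005,0.05,0.075, 1.7,29,-14.4,-0.005,0.05,0.1, 1.7,35,-14.5,-0.005,0.05,0.12, 1.7,39,-14.5,-0.005,0.05,0.135, 1.7,39,-14.5,-0.005,0.05,0.135]';  python3 -m creep '[0,0,0,0,0,0,0,0,0,0,0,0,0,0,0,0,0,0,0,0,0,0,0,0,0,0,0,0,0,0,0,0,0,0,0,0]' 0; python3 - <<'E'
from h import *
im=[grab_frame(n)[:,:,::-1] for n in("scene","top")]
cv2.imwrite("pics/m4.png",np.hstack([cv2.resize(x[80:280,110:310],(400,400),interpolation=2) for x in im]))
print(read_state()["joint_positions"])
E
```

```text
time_s: 5.9
tool_pos: [0.4342, -0.1366, 0.2767]
tcp_rot: [-0.871, 1.635, -1.633]
wrist_force: [-0.0, 1.7, -0.7]
finger_gap: 0.0193
time_s: 6.4
tool_pos: [0.4346, -0.1367, 0.2776]
tcp_rot: [-0.873, 1.632, -1.634]
wrist_force: [0.8, 1.1, 0.2]
finger_gap: 0.0852
[ 0.58529785  0.1370519  -0.38514641  2.00916358  0.06568469  1.00967704
 -0.42578918]
```

View pics/m4.png

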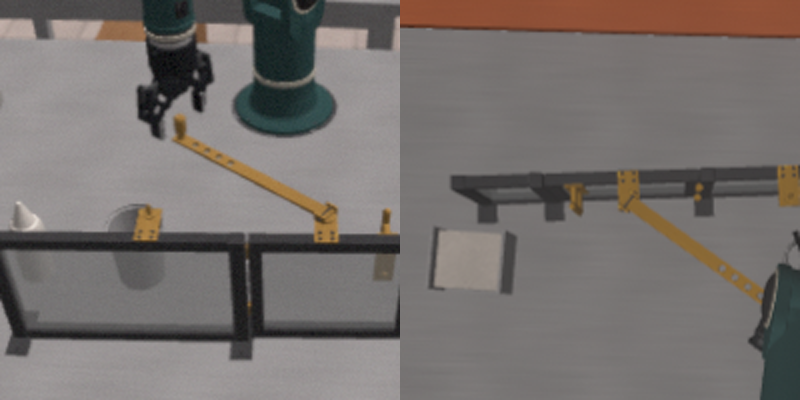

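The stay has been let go: the scene panel shows the knob free between the open fingers at (180,125). The pin is bare at (150,210) and the hatch is still shut. Next is the handle.

```bash
python3 - <<'E'
from h import *
print("handle top",tri((303.0,184.7),(195.8,182.5)))
H=h2w(*handle(0)); print(H)
p,R=cur(); Rt=Rdown(psi-np.pi/2)
print(row(p,R,[H[0],H[1],.36],Rt), row(p,R,[p[0],p[1],.36],R))
E
```

```text
handle top (array([0.58705202, 0.1936311 , 0.24755043]), np.float64(0.0007258817233157461))
[0.5875198  0.19513033]
[-3.602e+02 -8.430e+01 -5.910e+01 -1.000e-03  9.170e-01  6.000e-03] [  0.4 -82.5  -0.1   0.    0.    0. ]
```

```bash
python3 -m creep '[0,-30,0,0,0,0, 0,-60,0,0,0,0, -12,-83,-2,0,0.03,0, -48,-84,-8,0,0.12,0, -84,-84,-14,0,0.21,0, -120,-84,-20,0,0.3,0, -156,-84,-26,0,0.39,0, -192,-84,-32,0,0.48,0, -228,-84,-38,0,0.57,0, -264,-84,-43,0,0.67,0, -300,-84,-49,0,0.76,0, -330,-84,-54,0,0.84,0]'; python3 -m creep '[-24,0,20,0,0.08,0, -24,0,20,0,0.08,0,-24,0,20,0,0.08,0]'; python3 - <<'E'
from h import *
im=[grab_frame(n)[:,:,::-1] for n in("scene","top")]
cv2.imwrite("pics/m5.png",np.hstack([cv2.resize(x[80:280,140:340],(400,400),interpolation=2) for x in im]))
cv2.imwrite("pics/full5.png",im[1])
H=[.5873,.1943]
p,R=cur(); Rt=Rdown(psi-np.pi/2)
print(p,row(p,R,[H[0],H[1],.36],Rt), row(p,R,[H[0],H[1],.25],Rt))
E
```

```text
time_s: 7.5
tool_pos: [0.5754, 0.1698, 0.3595]
tcp_rot: [-0.149, 2.152, -2.157]
wrist_force: [0.4, -0.1, -0.1]
finger_gap: 0.0852
time_s: 7.75
tool_pos: [0.6022, 0.1502, 0.3587]
tcp_rot: [-0.067, 2.192, -2.2]
wrist_force: [-0.4, -0.1, 0.2]
finger_gap: 0.0853
[0.60090714 0.15099739 0.35944761] [ 1.11e+01 -6.00e-01 -4.40e+01 -3.00e-03 -3.00e-03  5.00e-03] [ 1.050e+01  1.094e+02 -4.430e+01 -3.000e-03 -3.000e-03  5.000e-03]
```

View pics/m5.png

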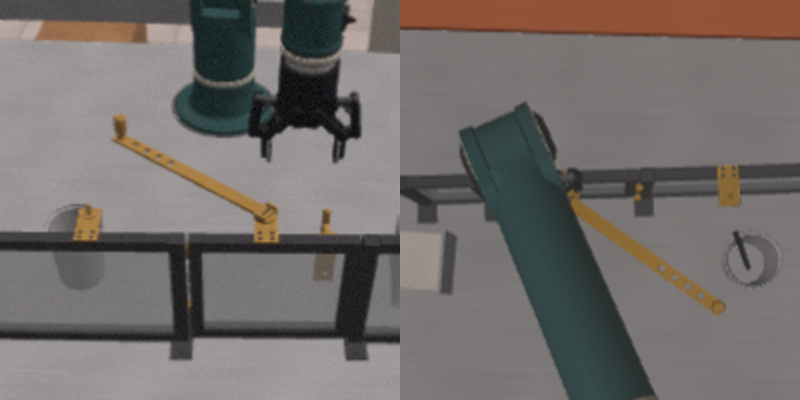

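```bash
python3 -m creep '[10,0,-35,0,0,0, 11,0,-44,0,0,0, 11,20,-44,0,0,0, 11,40,-44,0,0,0, 11,60,-44,0,0,0, 11,80,-44,0,0,0, 11,98,-44,0,0,0, 11,108,-44,0,0,0, 11,109,-44,0,0,0]'; python3 -m creep '[0,0,0,0,0,0,0,0,0,0,0,0,0,0,0,0,0,0,0,0,0,0,0,0,0,0,0,0,0,0,0,0,0,0,0,0,0,0,0,0,0,0,0,0,0,0,0,0,0,0,0,0,0,0]' 1 40; python3 - <<'E'
from h import *
im=[grab_frame(n)[:,:,::-1] for n in("scene","top")]
cv2.imwrite("pics/m6.png",np.hstack([cv2.resize(x[80:280,140:340],(400,400),interpolation=2) for x in im]))
p,R=cur(); print(p,w2h(p),R.as_matrix()[:,2])
H=h2w(0,0)
for t in np.arange(.05,.91,.05):
    Q=Ro.from_rotvec([0,0,t]); P=np.r_[H,p[2]]; print(round(t,2),list(map(float,row(p,R,P+Q.apply(p-P),Q*R))))
E
```

```text
time_s: 8.6
tool_pos: [0.5859, 0.1934, 0.2488]
tcp_rot: [-0.072, 2.192, -2.201]
wrist_force: [0.2, -0.2, -0.7]
finger_gap: 0.0853
time_s: 9.35
tool_pos: [0.5876, 0.1942, 0.2513]
tcp_rot: [-0.066, 2.192, -2.197]
wrist_force: [-0.8, 0.8, 3.5]
finger_gap: 0.0099
[0.58755442 0.19421455 0.25128586] [-0.03402035  0.20408379] [ 0.05690547 -0.99837688  0.00231735]
0.05 [10.2, 0.0, 2.0, 0.0, -0.05, 0.0]
0.1 [20.2, 0.1, 4.5, 0.0, -0.1, 0.0]
0.15 [30.1, 0.1, 7.5, 0.001, -0.15, 0.0]
0.2 [39.8, 0.2, 10.9, 0.001, -0.2, 0.0]
0.25 [49.4, 0.2, 14.9, 0.001, -0.25, 0.001]
0.3 [58.7, 0.3, 19.3, 0.001, -0.3, 0.001]
0.35 [67.8, 0.3, 24.2, 0.001, -0.35, 0.001]
0.4 [76.7, 0.3, 29.6, 0.001, -0.4, 0.001]
0.45 [85.3, 0.4, 35.4, 0.002, -0.45, 0.001]
0.5 [93.6, 0.4, 41.6, 0.002, -0.5, 0.001]
0.55 [101.5, 0.5, 48.2, 0.002, -0.55, 0.001]
0.6 [109.1, 0.5, 55.2, 0.002, -0.6, 0.001]
0.65 [116.4, 0.6, 62.6, 0.002, -0.65, 0.002]
0.7 [123.3, 0.6, 70.3, 0.002, -0.7, 0.002]
0.75 [129.7, 0.6, 78.3, 0.003, -0.75, 0.002]
0.8 [135.8, 0.7, 86.7, 0.003, -0.8, 0.002]
0.85 [141.5, 0.7, 95.4, 0.003, -0.85, 0.002]
0.9 [146.7, 0.8, 104.3, 0.003, -0.9, 0.002]
```

View pics/m6.png

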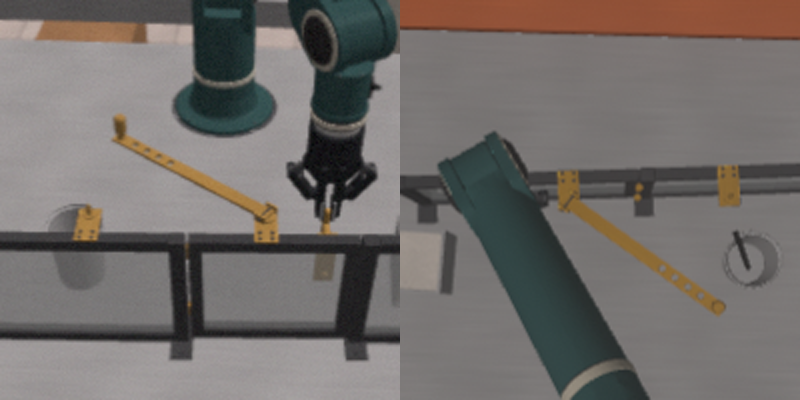

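The bar is gripped: in the scene panel the fingers close on it at (327,215). Its measured place is (-34, 204) mm in the hinge frame, which agrees with the text. Next I swing the hatch.

```bash
python3 -m creep '[5,0,1,0,-0.025,0, 10.2,0,2,0,-0.05,0, 20.2,0,4.5,0,-0.1,0, 30.1,0,7.5,0,-0.15,0, 39.8,0,10.9,0,-0.2,0, 49.4,0,14.9,0,-0.25,0, 58.7,0,19.3,0,-0.3,0, 67.8,0,24.2,0,-0.35,0, 76.7,0,29.6,0,-0.4,0, 85.3,0,35.4,0,-0.45,0, 93.6,0,41.6,0,-0.5,0, 93.6,0,41.6,0,-0.5,0]'; python3 - <<'E'
from h import *
p,R=cur(); q=w2h(p);print(p,q,np.hypot(*q),"leaf est",np.arctan2(-q[0],q[1])-np.arctan2(.034,.204))
H=h2w(0,0)
for t in np.arange(.05,.48,.05):
    Q=Ro.from_rotvec([0,0,t]); P=np.r_[H,p[2]]; print(round(t,2),list(map(float,row(p,R,P+Q.apply(p-P),Q*R))))
E
```

```text
time_s: 10.45
tool_pos: [0.4943, 0.1455, 0.2513]
tcp_rot: [-0.555, 1.904, -1.911]
wrist_force: [-3.8, -0.2, 6.7]
finger_gap: 0.0097
[0.49425258 0.14548453 0.25126264] [-0.13007635  0.16103621] 0.20700849276394148 leaf est 0.514297604562254
0.05 [10.1, 0.1, 2.1, 0.0, -0.05, 0.0]
0.1 [20.1, 0.2, 4.7, 0.001, -0.1, 0.0]
0.15 [30.0, 0.3, 7.8, 0.001, -0.15, 0.0]
0.2 [39.7, 0.3, 11.4, 0.002, -0.2, 0.0]
0.25 [49.2, 0.4, 15.5, 0.002, -0.25, 0.0]
0.3 [58.5, 0.5, 20.1, 0.002, -0.3, 0.0]
0.35 [67.6, 0.6, 25.1, 0.003, -0.35, 0.0]
0.4 [76.4, 0.7, 30.5, 0.003, -0.4, 0.0]
0.45 [84.9, 0.7, 36.4, 0.004, -0.45, 0.001]
```

```bash
python3 -m creep '[10.1,0,2.1,0,-0.05,0, 20.1,0,4.7,0,-0.1,0, 30,0,7.8,0,-0.15,0, 39.7,0,11.4,0,-0.2,0, 49.2,0,15.5,0,-0.25,0, 58.5,0,20.1,0,-0.3,0, 65,0,23.5,0,-0.336,0, 70.4,0,26.8,0,-0.366,0, 70.4,0,26.8,0,-0.366,0, 70.4,0,26.8,0,-0.366,0]'; python3 - <<'E'
from h import *
p,R=cur(); q=w2h(p);print(p,q,np.hypot(*q),"leaf est",np.arctan2(-q[0],q[1])-np.arctan2(.034,.204))
im=[grab_frame(n)[:,:,::-1] for n in("scene","top")]
for n,x in zip("st",im): cv2.imwrite(f"pics/{n}7.png",x)
cv2.imwrite("pics/m7.png",np.hstack([cv2.resize(x[80:280,140:340],(400,400),interpolation=2) for x in im]))
E
```

```text
time_s: 11.28
tool_pos: [0.4488, 0.0859, 0.2512]
tcp_rot: [-0.84, 1.671, -1.673]
wrist_force: [-5.3, -0.3, 6.8]
finger_gap: 0.0095
[0.44879031 0.08589407 0.25121615] [-0.17903009  0.10427908] 0.20718566471045105 leaf est 0.8782199938481552
```

View pics/m7.png

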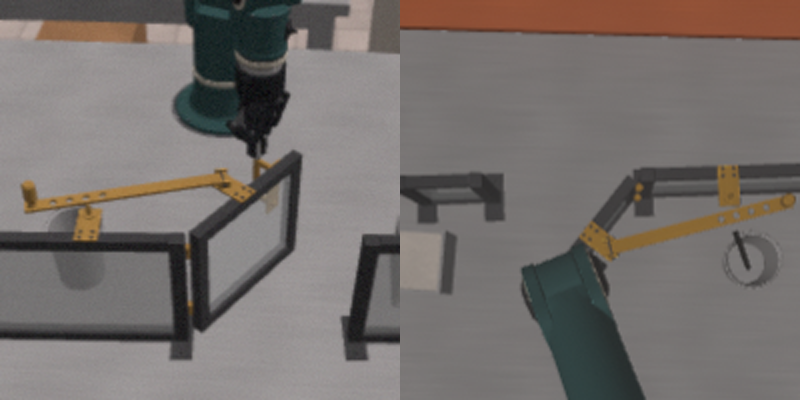

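The hatch stands at about 0.88 rad, and the stay lies inside the pin, with the knob at (30,192) in the scene panel. Now I release the handle, rise and measure.

```bash
python3 -m creep '[0,0,0,0,0,0,0,0,0,0,0,0,0,0,0,0,0,0,0,0,0,0,0,0,0,0,0,0,0,0]' 0; python3 -m creep '[0,-30,0,0,0,0, 0,-60,0,0,0,0, 0,-100,0,0,0,0, 0,-130,0,0,0,0, 30,-130,30,0,0,0, 30,-130,30,0,0,0]'; python3 - <<'E'
from h import *
im=[grab_frame(n)[:,:,::-1] for n in("scene","top")]
for n,x in zip("st",im): cv2.imwrite(f"pics/{n}8.png",x)
f=lambda a,x0,y0,w,h,k: cv2.resize(a[y0:y0+h,x0:x0+w],None,fx=k,fy=k,interpolation=cv2.INTER_CUBIC)
cv2.imwrite("pics/c8.png",np.vstack([f(im[0],145,160,100,35,8),f(im[1],240,163,100,40,8)]))
print(read_state()["tool_pos"])
E
```

```text
time_s: 11.8
tool_pos: [0.4507, 0.0867, 0.2515]
tcp_rot: [-0.835, 1.669, -1.671]
wrist_force: [-0.7, -0.3, 0.2]
finger_gap: 0.0696
time_s: 12.3
tool_pos: [0.4588, 0.0395, 0.3835]
tcp_rot: [-0.828, 1.668, -1.68]
wrist_force: [0.0, -1.3, -1.3]
finger_gap: 0.0854
[0.45720116 0.04374474 0.38178299]
```

View pics/c8.png

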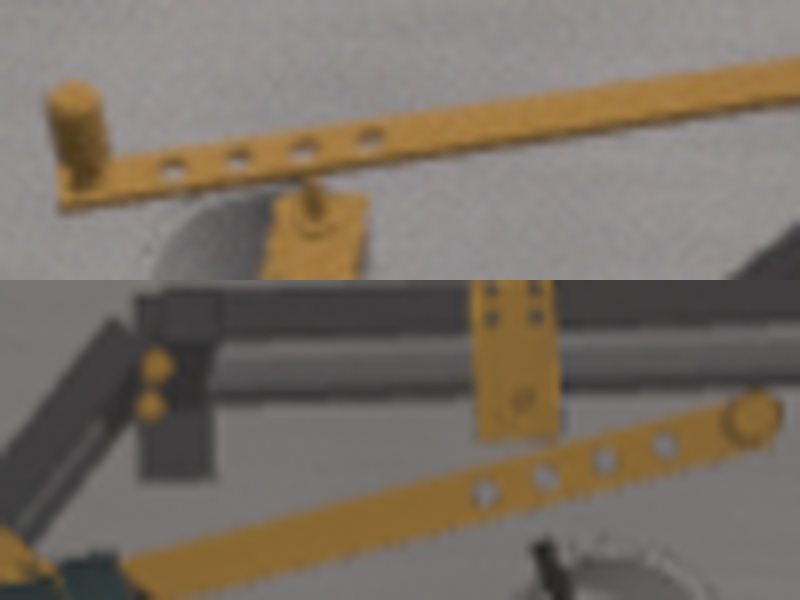

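```bash
python3 - <<'E'
from h import *
from scipy.optimize import least_squares
np.set_printoptions(precision=4,suppress=True)
S={"h1":(173,167),"h2":(238,157),"h3":(303,149),"h4":(370,138),"k":(73,97)}
T={"h4":(486,493),"h3":(545,477),"h2":(605,461),"h1":(665,446),"k":(752,415)}
rad={"h1":.26,"h2":.235,"h3":.21,"h4":.185,"k":.29}
pts={}
for k in S:
    a=(145+S[k][0]/8-.44,160+S[k][1]/8-.44);b=(240+T[k][0]/8-.44,163+(T[k][1]-280)/8-.44)
    X,e=tri(a,b);pts[k]=X;print(k,X,e,w2h(X))
f=lambda q:np.concatenate([stay(q[0],q[1],rad[k])-w2h(pts[k]) for k in S])
r=least_squares(f,[.88,.65]);print(r.x,r.fun*1000)
p,R=cur()
th,sw=r.x
K=knobw(th,sw);print("knob",K,"h3",h2w(*stay(th,sw,.21)))
a=th-sw  # stay dir angle; jaw across stay
for j in(psi+a,psi+a+np.pi): print(j,row(p,R,[K[0],K[1],.38],Rdown(j)),row(p,R,[K[0],K[1],.276],Rdown(j)))
E
```

```text
h1 [ 0.5955 -0.2126  0.2455] 0.00045701552800274945 [-0.0504 -0.2025]
h2 [ 0.5889 -0.1889  0.246 ] 0.00011887235379642905 [-0.0557 -0.1784]
h3 [ 0.5819 -0.1653  0.2453] 0.0006521730707960745 [-0.0612 -0.1544]
h4 [ 0.5747 -0.1414  0.2459] 6.808632692409284e-06 [-0.067  -0.1301]
k [ 0.604  -0.2409  0.2857] 0.002035766437909732 [-0.0437 -0.2312]
[0.873  0.6516] [ 0.1324 -0.2853 -0.1004  0.0133 -0.0541  0.4656  0.2151  0.5442 -0.0534
 -0.8041]
knob [ 0.604  -0.2417  0.269 ] h3 [ 0.5818 -0.1648]
0.2813781918630402 [137.8     2.3   289.9     0.003  -0.933   0.005] [137.3   106.3   290.      0.003  -0.933   0.005]
3.4229708454528334 [137.8     2.3   289.9    -0.005   2.208   0.004] [137.3   106.3   290.     -0.005   2.208   0.004]
```

```bash
python3 -m creep '[12,0,25,0,-0.08,0, 25,0,53,0,-0.17,0, 38,0,80,0,-0.26,0, 51,0,107,0,-0.34,0, 64,0,134,0,-0.43,0, 77,0,161,0,-0.52,0, 90,0,188,0,-0.61,0, 103,0,215,0,-0.7,0, 115,0,242,0,-0.78,0, 127,0,267,0,-0.86,0, 138,2,290,0,-0.933,0, 138,2,290,0,-0.933,0]'; python3 -m creep '[0,0,0,0,0,0,0,0,0,0,0,0]'; python3 - <<'E'
from h import *
p,R=cur(); K=knobw(.873,.6516); a=.873-.6516
print(p,row(p,R,[K[0],K[1],.276],Rdown(psi+a)))
E
```

```text
time_s: 13.4
tool_pos: [0.6056, -0.2447, 0.3773]
tcp_rot: [-1.336, 1.003, -0.997]
wrist_force: [-1.8, -1.3, -1.0]
finger_gap: 0.0852
time_s: 13.57
tool_pos: [0.605, -0.238, 0.3793]
tcp_rot: [-1.336, 0.999, -0.994]
wrist_force: [0.5, 1.2, -0.5]
finger_gap: 0.0858
[ 0.60501825 -0.23804858  0.37928562] [ 3.200e+00  1.033e+02 -1.400e+00  6.000e-03  5.000e-03 -0.000e+00]
```

```bash
python3 -m creep '[0,20,0,0,0,0, 1,40,0,0,0,0, 1,60,0,0,0,0, 1,70,0,0,0,0, 1,70,0,0,0,0, 1,70,0,0,0,0]'; python3 - <<'E'
from h import *
p,R=cur(); K=knobw(.873,.6516); a=.873-.6516
print(p,row(p,R,[K[0],K[1],.276],Rdown(psi+a)))
E
```

```text
time_s: 14.07
tool_pos: [0.605, -0.24, 0.3106]
tcp_rot: [-1.336, 0.998, -0.995]
wrist_force: [0.2, 0.4, 1.3]
finger_gap: 0.0853
[ 0.60504291 -0.23997349  0.31057638] [ 1.30e+00  3.46e+01 -1.30e+00  5.00e-03  5.00e-03  2.00e-03]
```

```bash
python3 -m creep '[1,17,-1,0,0,0, 1.3,30,-1.3,0,0,0, 1.3,34,-1.3,0,0,0, 1.3,34,-1.3,0,0,0]'; python3 -m creep '[0,0,0,0,0,0,0,0,0,0,0,0,0,0,0,0,0,0,0,0,0,0,0,0,0,0,0,0,0,0,0,0,0,0,0,0,0,0,0,0,0,0,0,0,0,0,0,0,0,0,0,0,0,0]' 1 40; python3 - <<'E'
from h import *
p,R=cur(); K=knobw(.873,.6516); th,sw=.873,.6516
q=pivot(th); req=th-np.arctan2(-.03-q[0],q[1]+.145); print("req sw",req)
print(p,K,row(p,R,[K[0],K[1],.276],Rdown(psi+th-sw)))
arc(p,R,th,sw,[(.05,0),(.1,0),(.14,0)]+[(.14,s) for s in(-.05,-.1,-.13,req-sw)]+[(.11,req-sw)])
E
```

```text
time_s: 14.4
tool_pos: [0.6034, -0.2426, 0.2753]
tcp_rot: [-1.336, 1.0, -0.995]
wrist_force: [0.3, -0.9, 0.5]
finger_gap: 0.0857
time_s: 15.15
tool_pos: [0.604, -0.2429, 0.2762]
tcp_rot: [-1.336, 0.999, -0.997]
wrist_force: [0.0, -1.1, 0.8]
finger_gap: 0.0186
req sw 0.496749381589194
[ 0.60396484 -0.24287384  0.27619703] [ 0.60402956 -0.24168386  0.269     ] [-1.1    0.2    0.4    0.005  0.003  0.002]
(0.05, 0) [-2.1, -14.5, -0.1, -0.0, 0.0, -0.05]
(0.1, 0) [-5.0, -28.9, -0.1, -0.0, 0.0, -0.1]
(0.14, 0) [-7.7, -40.3, -0.2, -0.0, 0.001, -0.14]
(0.14, -0.05) [-8.0, -40.4, 14.0, 0.003, -0.049, -0.14]
(0.14, -0.1) [-9.0, -40.4, 28.1, 0.007, -0.099, -0.14]
(0.14, -0.13) [-10.0, -40.5, 36.6, 0.009, -0.129, -0.14]
(0.14, np.float64(-0.15485061841080594)) [-10.9, -40.5, 43.5, 0.011, -0.154, -0.14]
(0.11, np.float64(-0.15485061841080594)) [-8.8, -32.0, 43.9, 0.009, -0.154, -0.111]
```

```bash
python3 -m creep '[-1,-7,0,0,0,-0.025, -2.1,-14.5,0,0,0,-0.05, -3.5,-22,0,0,0,-0.075, -5,-29,0,0,0,-0.1, -6.3,-35,0,0,0,-0.12, -7.7,-40.3,0,0,0,-0.14, -7.8,-40.4,8,0.002,-0.027,-0.14, -8.2,-40.4,17,0.004,-0.06,-0.14, -8.9,-40.4,26,0.006,-0.09,-0.14, -9.9,-40.4,35,0.009,-0.124,-0.14, -10.9,-40.4,43.5,0.011,-0.154,-0.14, -10.9,-40.4,43.5,0.011,-0.154,-0.14]';  python3 -m creep '[0,0,0,0,0,0,0,0,0,0,0,0,0,0,0,0,0,0]'; python3 - <<'E'
from h import *
im=[grab_frame(n)[:,:,::-1] for n in("scene","top")]
for n,x in zip("st",im): cv2.imwrite(f"pics/{n}9.png",x)
f=lambda a,x0,y0,w,h,k: cv2.resize(a[y0:y0+h,x0:x0+w],None,fx=k,fy=k,interpolation=cv2.INTER_CUBIC)
cv2.imwrite("pics/c9.png",np.vstack([f(im[0],145,160,100,35,8),f(im[1],240,163,100,40,8)]))
p,R=cur();print(p,w2h(p),read_state()["wrist_force"])
E
```

```text
time_s: 16.15
tool_pos: [0.6445, -0.2193, 0.3156]
tcp_rot: [-1.466, 0.789, -0.983]
wrist_force: [1.0, -1.4, -0.4]
finger_gap: 0.0184
time_s: 16.4
tool_pos: [0.6425, -0.2202, 0.3161]
tcp_rot: [-1.466, 0.792, -0.986]
wrist_force: [1.2, -1.7, -0.7]
finger_gap: 0.0186
[ 0.64245969 -0.22009241  0.31629312] [-0.00405739 -0.21276999] [ 0.64053194 -1.377288   -0.60208873]
```

View pics/c9.png

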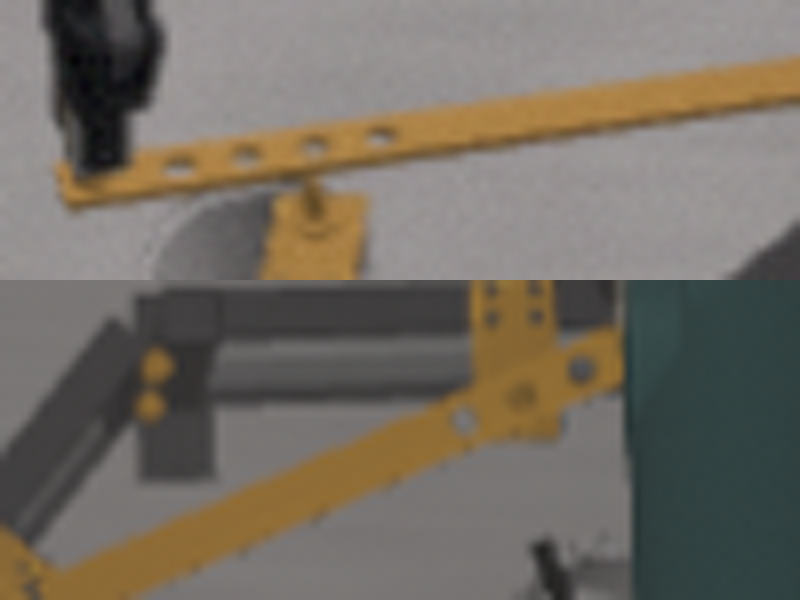

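The top panel shows hole 3 over the pin, both at about (522,397), after allowing for parallax. Next I lower it along the arc.

```bash
python3 - <<'E'
from h import *
p,R=cur(); th,sw=.873,.4967
arc(p,R,th,sw,[(-.04,0),(-.08,0),(-.1,0),(-.12,0),(-.135,0)])
E
```

```text
(-0.04, 0) [1.2, 11.7, 0.1, 0.0, -0.0, 0.04]
(-0.08, 0) [1.9, 23.4, 0.1, 0.0, -0.0, 0.08]
(-0.1, 0) [2.0, 29.2, 0.1, 0.0, -0.0, 0.1]
(-0.12, 0) [2.1, 35.1, 0.2, 0.0, -0.001, 0.12]
(-0.135, 0) [2.1, 39.5, 0.2, 0.0, -0.001, 0.135]
```

```bash
python3 -m creep '[0.6,6,0,0,0,0.02, 1.2,11.7,0,0,0,0.04, 1.6,17,0,0,0,0.06, 1.9,23.4,0,0,0,0.08, 1.9,23.4,0,0,0,0.08]'; python3 -m creep '[0.1,5.8,0,0,0,0.02,0.1,5.8,0,0,0,0.02,0.1,11.7,0,0,0,0.04,0.1,11.7,0,0,0,0.04]'; python3 - <<'E'
from h import *
im=[grab_frame(n)[:,:,::-1] for n in("scene","top")]
f=lambda a,x0,y0,w,h,k: cv2.resize(a[y0:y0+h,x0:x0+w],None,fx=k,fy=k,interpolation=cv2.INTER_CUBIC)
cv2.imwrite("pics/c10.png",np.vstack([f(im[0],145,160,100,35,8),f(im[1],240,163,100,40,8)]))
p,R=cur();print(p,read_state()["wrist_force"])
E
```

```text
time_s: 16.92
tool_pos: [0.6439, -0.2256, 0.2907]
tcp_rot: [-1.422, 0.849, -0.922]
wrist_force: [-1.2, -0.1, -1.4]
finger_gap: 0.0187
time_s: 17.25
tool_pos: [0.6449, -0.2268, 0.2807]
tcp_rot: [-1.401, 0.871, -0.895]
wrist_force: [1.6, -3.5, -0.9]
finger_gap: 0.0182
[ 0.6452119  -0.22650967  0.28153563] [ 1.21772473 -5.0796576  -0.21196755]
```

View pics/c10.png

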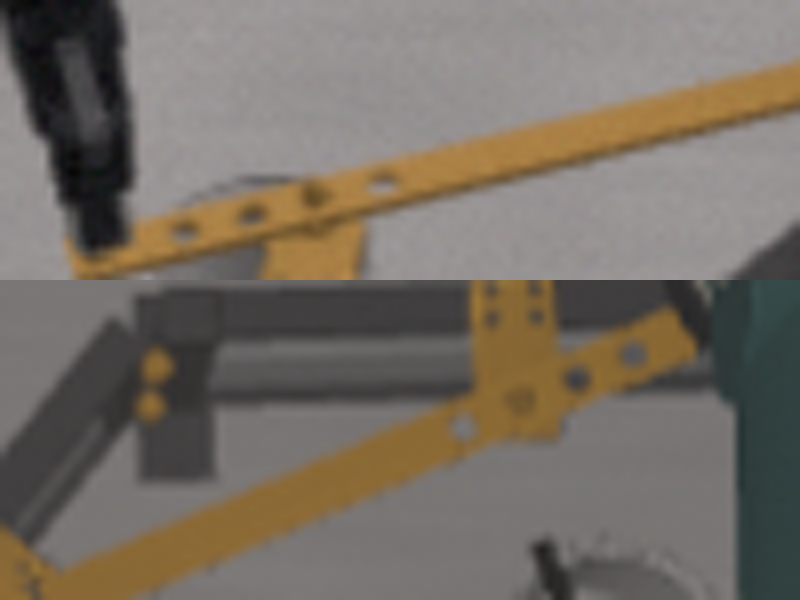

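The scene panel shows the pin tip inside hole 3 at (315,193). I lower it the rest of the way and let go.

```bash
python3 -m creep '[0,3,0,0,0,0.01,0,5,0,0,0,0.018,0,5,0,0,0,0.018]'; python3 -m creep '[0,0,0,0,0,0,0,0,0,0,0,0,0,0,0,0,0,0,0,0,0,0,0,0,0,0,0,0,0,0,0,0,0,0,0,0]' 0; python3 - <<'E'
from h import *
im=[grab_frame(n)[:,:,::-1] for n in("scene","top")]
f=lambda a,x0,y0,w,h,k: cv2.resize(a[y0:y0+h,x0:x0+w],None,fx=k,fy=k,interpolation=cv2.INTER_CUBIC)
cv2.imwrite("pics/c11.png",np.vstack([f(im[0],145,160,100,35,8),f(im[1],240,163,100,40,8)]))
p,R=cur();print(p,R.as_matrix()[:,1])
E
```

```text
time_s: 17.6
tool_pos: [0.6455, -0.2271, 0.277]
tcp_rot: [-1.392, 0.88, -0.884]
wrist_force: [2.0, -5.5, 0.3]
finger_gap: 0.0184
time_s: 18.1
tool_pos: [0.6451, -0.2251, 0.2767]
tcp_rot: [-1.392, 0.88, -0.88]
wrist_force: [-0.6, -0.1, -0.4]
finger_gap: 0.0851
[ 0.645109   -0.22536402  0.27667395] [-0.00320734 -0.00522454 -0.99998121]
```

View pics/c11.png

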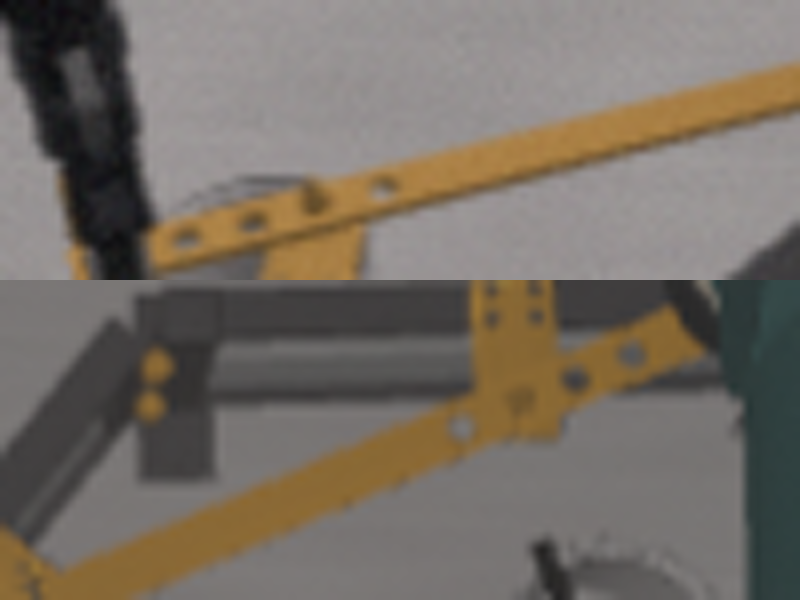

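Hole 3 sits around the pin, which shows at (315,198) in the scene panel. I raise the gripper straight up, move clear and check.

```bash
python3 -m creep '[0,-15,0,0,0,0, 0,-35,0,0,0,0, 0,-65,0,0,0,0, 0,-100,0,0,0,0, 20,-120,-20,0,0,0, 50,-120,-20,0,0,0, 85,-120,-20,0,0,0, 120,-120,-20,0,0,0, 150,-120,-20,0,0,0, 150,-120,-20,0,0,0, 150,-120,-20,0,0,0]'; python3 - <<'E'
from h import *
im=[grab_frame(n)[:,:,::-1] for n in("scene","top")]
for n,x in zip("st",im): cv2.imwrite(f"pics/{n}12.png",x)
f=lambda a,x0,y0,w,h,k: cv2.resize(a[y0:y0+h,x0:x0+w],None,fx=k,fy=k,interpolation=cv2.INTER_CUBIC)
cv2.imwrite("pics/c12.png",np.vstack([f(im[0],145,165,100,35,8),f(im[1],240,163,100,40,8)]))
cv2.imwrite("pics/f12.png",im[0])
p,R=cur();print(p)
E
```

```text
time_s: 19.12
tool_pos: [0.691, -0.371, 0.3951]
tcp_rot: [-1.391, 0.884, -0.881]
wrist_force: [-0.1, 0.2, -0.5]
finger_gap: 0.0854
[ 0.69131944 -0.36795873  0.39708708]
```

View pics/c12.png

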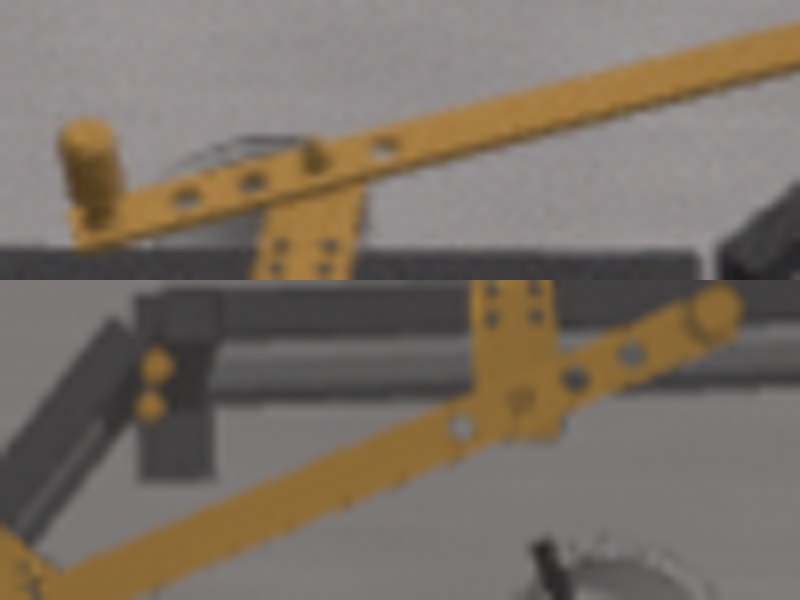

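View pics/f12.png

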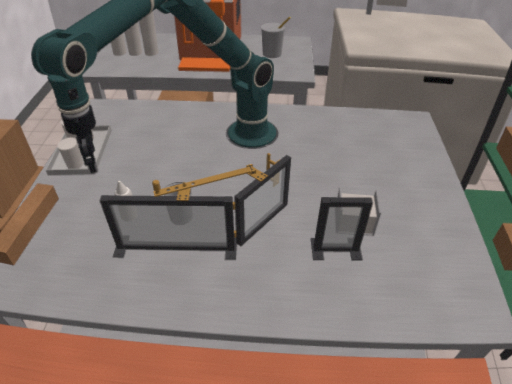

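```bash
python3 - <<'E'
from h import *
from scipy.optimize import least_squares
np.set_printoptions(precision=4,suppress=True)
S={"h1":(187,197),"h2":(253,182),"h4":(384,147),"k":(88,132)}
T={"h4":(461,428),"h2":(575,379),"h1":(632,354),"k":(716,313)}
rad={"h1":.26,"h2":.235,"h4":.185,"k":.29};pts={}
for k in S:
    X,e=tri((145+S[k][0]/8-.44,165+S[k][1]/8-.44),(240+T[k][0]/8-.44,163+(T[k][1]-280)/8-.44));pts[k]=X;print(k,X,e)
f=lambda q:np.concatenate([stay(q[0],q[1],rad[k])-w2h(pts[k]) for k in S])
r=least_squares(f,[.88,.5]);print(r.x,"h3-pin mm",(stay(*r.x,.21)-[-.03,-.145])*1000)
s=read_state();print(s["wrist_force"],abs(s["joint_vel"]).max())
E
```

```text
h1 [ 0.6324 -0.1989  0.2454] 0.0004673087675307831
h2 [ 0.6219 -0.1765  0.2445] 0.00010704496670087367
h4 [ 0.6007 -0.1312  0.2455] 0.0004042106270128164
k [ 0.6437 -0.2259  0.2859] 0.0009487771105089687
[0.8691 0.4995] h3-pin mm [-1.3421  0.5026]
[1.3279 0.2012 0.4789] 0.023380213661914652
```

The stay measures level: its holes sit at 0.245 m, as they did before when it was level. Hole 3 is about 1.4 mm from the pin axis. I let the arm settle and hand in.

```bash
python3 -m creep '[0,0,0,0,0,0,0,0,0,0,0,0,0,0,0,0,0,0,0,0,0,0,0,0]'; python3 -c "from plant import *; print(close_job())"
```

```text
time_s: 19.55
tool_pos: [0.6911, -0.3685, 0.3981]
tcp_rot: [-1.392, 0.879, -0.881]
wrist_force: [-0.2, -0.3, -0.5]
finger_gap: 0.0858
the job is handed in; nothing more can be done
None
```

The hatch is held open by the third hole of its stay, and I handed the job in at about 19.6 s of the 72 s allowed. No verdict was reported.

- **What I did:** I lifted the stay off the pin by its knob, swivelled it about 0.65 rad inwards and let go of it with the hatch shut. I then swung the hatch by its pull handle with the stay free, let go, took the knob again and lowered the third hole over the pin. Last, I opened the fingers and moved the arm clear.
- **Last checks, from both cameras:**
  - The third hole is about 1.4 mm from the pin axis; the limit is 4 mm.
  - The stay is level: its holes triangulate to about 245 mm, the same as when it lay level before.
  - The leaf is at about 0.87 rad, against the stated 0.88.
  - The arm is touching nothing.
- **Disagreements and gaps:** Triangulated heights came out 2–3 mm above the text's values throughout. The gripper's gap read about 1–2 mm under the stated knob and bar diameters. I did not re-measure the pot, bottle and napkin holder; the tool stayed well above them and they look unmoved in the last pictures.

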